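# Move a pair of lasts past the end stop onto the next rail

## Task

Take the hanger with the red handle and slide it along the green rail to its open end, lift it over the yellow end stops and hang it on the blue rail. Then slide it on along the blue rail until it meets the rubber buffer, hold it against the buffer with a gentle, steady push of about 10 N for a second so that it is surely home, and let go, leaving it hanging there against the buffer. Do not force it against the rails or ram the buffer, and leave the parked hanger with the white handle alone.

Things in the scene. Friction and masses are not known exactly. Their poses are not given: they have to be found in the camera images.
- rail_a: Fixed green stand with the first rail, a level steel T-rail. Origin: straight below the rail's open end, 200 mm under the rail's top; z up; the rail runs from there along this body's -y for 360 mm on 16 mm posts. Web 8 mm wide, 30 mm deep, bare for the first 58 mm; from 58 mm on it has flanges 24 mm wide in all, 6 mm thick, their top 1 mm below the web's. Place, height and yaw vary.
- rail_a_end (a point): Top of the green rail's web at the very tip of its open end (200 mm above the stand's origin). A yellow end stop, 8 mm wide, 8 mm long and rising 14 mm above the web's top, fills the last 8 mm. A hanger against the stop has its middle 26 mm from the tip.
- rail_b: Fixed blue stand with the next rail: same section, heights and end stop as the green one, but it runs from its open end (above the origin, 200 mm under the rail's top) along this body's +y for 300 mm: end stop 0 to 8 mm, bare web 8 to 58 mm, flanges from 58 mm on. Place, height and yaw vary, not in line with the green rail.
- rail_b_end (a point): Top of the blue rail's web at the very tip of its open end, where its own yellow end stop (8 x 8 mm, 14 mm tall) stands. A hanger can be set down on the bare web or lifted off it only with its middle 26 to 40 mm from a rail's tip.
- hanger: Hanger to move: dark steel saddle astride the rail, 38 mm wide, 36 mm along the rail, with a wooden last toe-down each side (to 63 mm out, 135 mm down). About 0.45 kg. Origin: middle of the underside that rests on the web's top; y along the rail. Inside 30 mm wide; two toes 11 to 16 mm below the underside leave a 14 mm slot: under flanges it slides, 4 mm play up, but cannot lift off.
- hanger_grip (a point): Centre of the hanger's upright red handle, a square block 22 x 22 mm and 70 mm tall (its top 35 mm above the point), 41 mm above the saddle's underside and over its middle. Clear of the bare web's stop once the hanger is raised more than 14 mm; the slot straddles the stops. Pushed here, with its weight on the rail, friction and wedging take up to half of the push; bear the weight to avoid it.
- parked: The hanger with the white handle and darker lasts, otherwise the same as the red one, parked farther back on the green rail. Origin: middle of the saddle's underside. To be left alone.
- buffer: Fixed yellow block on the blue rail, 40 mm wide, 30 mm long, 16 mm above the rail's top; a screw on it rises 28 mm. Origin: on the rail's top, mid front face, which looks along its -y to the rail's open end. A hard black rubber pad (30 mm wide, to 14 mm above the rail) on a stiff set screw stands out: its face is 8 to 34 mm before the origin, set anew each time and not measured: feel for it. It gives under 1 mm.
Not all that is in view belongs to the job. Leave any turquoise look-alike of the hanger alone.

How it is judged:
By the outcome, as a careful person would: the job done as asked, in the order asked, and still so for the second after the job is handed in, with the robot touching nothing.
It also fails if it takes over 72 s, if anything falls off the work surface, if the arm or the gripper's body presses on something with over 40 N, if the wrist force passes 120 N, or if a joint passes its speed limit or range.

## Robot

A 6-joint arm with a two-finger parallel gripper is mounted at the origin on the work surface. World frame = base frame: x ahead of the robot, y to its left, z up, the work surface at z = 0. Lengths are in m, angles in rad, forces in N, time in s.
With the tool pointing down it reaches from about 0.3 to 0.875 m from the base axis. Payload 6.4 kg.
Tool frame: the origin (TCP) lies on the front face of the gripper's body, between the roots of the fingers; the fingertips stand 73 mm ahead of it and the grasp point (between the pads) lies ctrl.pinch_z ahead of it (ctrl.pinch_z is the distance from the TCP to the grasp point, in m); z points along the fingers, x is the direction in which the jaws open and shut, and the axes are right-handed (so a half turn about z gives the same grasp; the last joint's range is limited). The gripper opens to 85 mm and grips with 20 to 120 N. Pads are 22 mm wide; open, the fingers measure 114 mm over their backs; the gripper's body (76 mm by 85 mm) begins 54 mm behind the grasp point. The pads swing forward as they close: fully open they stand 13 mm farther back than shut.
Start: joints at [-1.391, 0.181, 1.607, -0, 1.354, -0.206], TCP at [0.216, -0.533, 0.304] pointing down, gripper open.
Joint ranges: [-2.99, 2.99], [-0.89, 2.07], [0.3, 2.58], [-1.14, 4.28], [0, 2.63], [-3.12, 3.12]. Speed limits (rad/s): [2.57, 2.57, 3.01, 3.14, 3.14, 3.14].

## Interface

Orientations are given as a unit quaternion [w, x, y, z].
In Python, from bench import ctrl gives the robot as it stands.
- The arm moves only by the tool move_arm, never from a script. Its argument "rows" is text: rows parted by semicolons, each of 7 numbers parted by spaces: the shift along the tool's x, y, z in cm, then the turn, a rotation vector about the tool's x, y, z in degrees, then the opening, from 0 (shut) to 1 (fully open). In form: x y z rx ry rz grip; .... A call has 1 to 20 rows; each row shifts and turns the commanded pose from where the row before left it, along the tool's axes as they then stand; what a row does not reach is not made up. A row lasts 1/10 s, in which the tool goes at most 50 mm and 8.59 degrees, less where a joint would pass 70% of its speed; a pose out of reach is approached as far as the arm can. A call with a gripper value outside its range is refused whole. The fingers move at their own pace and stop on an object; the grip force is fixed at half the most. Time passes only in rows, so rows that do not move let the fingers close. It gives the time, the measured TCP pose, the force and the opening at its end, in the units of the state.
- ctrl.get_obs(): the state, without advancing time (a new reading comes with each control period).
- ctrl.camera(name): name is "scene" or "side" or "wrist"; returns a dict with "color" (400x640x3 uint8, blue, green, red), "fx", "fy", "cx", "cy" (pixels), "rvec" (rotation vector, rad) and "tvec" (3), from world to camera coordinates, as OpenCV has them. Camera axes: x right, y down, z forward; pixel columns grow to the right and rows downward; lengths in m; the calibration is good to about 2 mm. A picture is of the moment at which its call begins. There is no depth.
- ctrl.hand_in(): hands the job in, once; it reports no verdict.
Trained networks look in the newest picture that a camera, given by its name, has taken for a name from the list of things; names that differ only in an ending like _2 or _b are one class to them, and where a whole thing is asked for, a point or a joint stands for the part that bears it (a point fixed in the world has none). Each returns a list of dicts, best first, with "confidence" (0 to 1); they miss things now and then, are a little off and sometimes report something else, mostly with a low value. They report only what shows in the picture. A call takes as long as a camera call. They do not tell look-alikes from the thing itself.
- ctrl.look_for(camera, query): "bbox" ([left, top, right, bottom] in pixels, round what is visible of it).
- ctrl.trace(camera, query): "region" (400x640 bool, what is visible of it) and "bbox" ([left, top, right, bottom] in pixels, round what is visible of it).
The state is a dict: "time_s": time; "q": joint angles; "dq": joint speeds; "joint_efforts": joint torques, N m; "eef_pos": TCP position; "eef_rot": TCP orientation; "wrist_force": force on the tool from outside, world axes, zero at the start; "torque": the same for the moment, N m; "opening": opening from 0.0 (shut) to 1.0 (fully open).
Only numpy, scipy, OpenCV 4.12 (cv2) and the standard library are available. Lean on these libraries where they do the work, as an engineer would, in place of code of your own. Each camera call takes 0.05 s, during which the arm holds its last target.

## Working session

There is one attempt and no reset: what is moved stays moved. The work goes in short steps, Python scripts to look and compute and a tool call to move; the robot and the scene stay as the last step left them, time stands still between calls to the robot, and variables do not carry over. Pictures are saved under pics/ and viewed, and the job is handed in when it is done.

Besides the shell and the picture viewer there is one more tool, called after "Call:" as name(argument=value, ...) on one line, values as JSON. move_arm: Moves the arm, as the interface text tells. Its arguments: {"type":"object","properties":{"rows":{"type":"string"}},"required":["rows"]}

```bash
ls; mkdir -p pics
python3 - <<'E'
from bench import ctrl
import cv2
print(ctrl.pinch_z)
o=ctrl.get_obs(); print({k:o[k] for k in('time_s','q','eef_pos','eef_rot','wrist_force','opening')})
for n in('scene','side','wrist'):
    c=ctrl.camera(n); cv2.imwrite(f'pics/{n}0.png',c['color']); print(n,c['fx'],c['cx'],c['cy'],c['rvec'],c['tvec'])
    for q in ('rail_a','rail_b','hanger','parked','buffer','rail_a_end','rail_b_end','hanger_grip'):
        print(q,[([round(float(v)) for v in d['bbox']],round(d['confidence'],2)) for d in ctrl.look_for(n,q)])
E
```

```text
pics
0.0539
{'time_s': 0.0, 'q': array([-1.39132997e+00,  1.81553797e-01,  1.60801987e+00,  3.32911210e-06,
        1.35377372e+00, -2.06321027e-01]), 'eef_pos': array([ 0.21629403, -0.53230777,  0.30297112]), 'eef_rot': array([-6.29800621e-04,  8.29544165e-01, -5.58440426e-01, -6.10842510e-04]), 'wrist_force': array([ 0.51600729,  0.69438527, -0.45857579]), 'opening': 0.9987841252880413}
scene 461.29488791844625 325.1574105653674 196.2537545650949 [ 1.99692628  1.39256779 -0.58472724] [-0.02047991 -0.254078    1.73529075]
rail_a [([409, 148, 502, 236], 0.98), ([220, 199, 363, 305], 0.58)]
rail_b [([409, 148, 502, 236], 0.98), ([220, 199, 363, 305], 0.58)]
hanger [([281, 195, 308, 274], 0.96), ([411, 146, 503, 234], 0.74)]
parked [([232, 210, 260, 288], 0.87)]
buffer [([469, 144, 489, 162], 0.61), ([224, 196, 367, 306], 0.61)]
rail_a_end [([221, 200, 364, 304], 0.65)]
rail_b_end [([410, 147, 506, 237], 0.91)]
hanger_grip [([278, 194, 304, 273], 0.97), ([138, 203, 191, 261], 0.96)]
side 405.82675771617215 318.6412974329997 199.88525077591518 [ 0.15211008 -2.85770783  1.16902062] [0.47296438 0.26641301 1.36094248]
rail_a [([279, 136, 315, 236], 0.85), ([268, 242, 307, 377], 0.8)]
rail_b [([279, 136, 315, 236], 0.85), ([268, 242, 307, 377], 0.8)]
hanger [([274, 145, 313, 198], 0.58), ([349, 142, 387, 171], 0.55)]
parked [([284, 123, 315, 173], 0.73)]
buffer [([272, 294, 293, 318], 0.66)]
rail_a_end [([278, 132, 314, 234], 0.56)]
rail_b_end [([266, 241, 309, 376], 0.87)]
hanger_grip [([276, 145, 313, 196], 0.61), ([346, 144, 390, 170], 0.57)]
wrist 315.96406984212535 318.73353726875445 201.4664694690996 [-2.37946839  1.60078048  0.25366618] [-0.57514016 -0.0412599   0.37880876]
rail_a []
rail_b []
hanger [([319, 19, 504, 213], 0.67)]
parked []
buffer []
rail_a_end []
rail_b_end []
hanger_grip [([314, 21, 502, 212], 0.94)]
```

View pics/scene0.png

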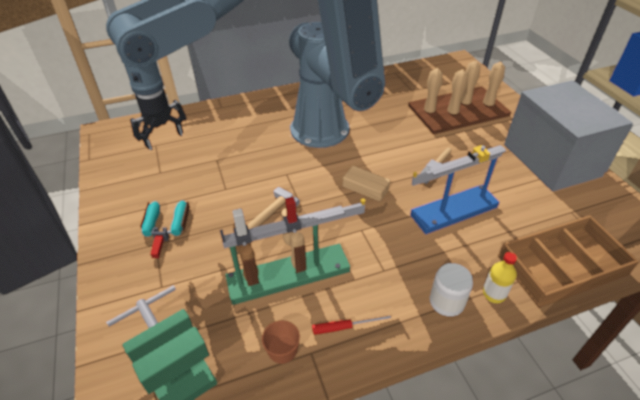

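View pics/side0.png

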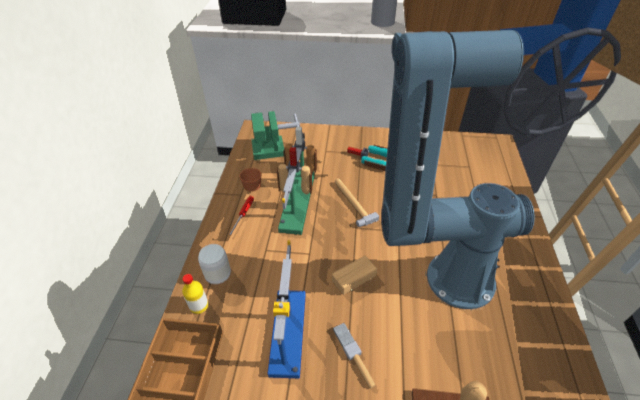

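View pics/wrist0.png

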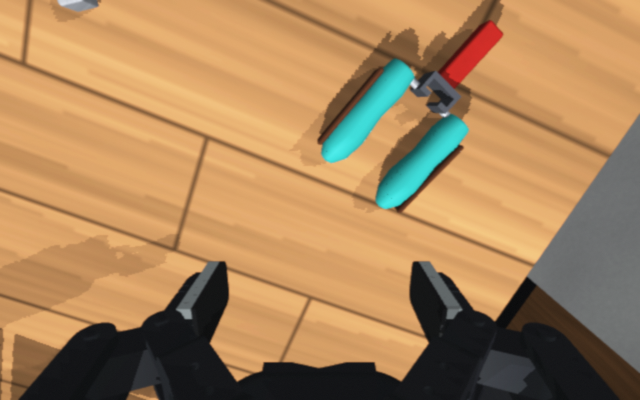

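The scene picture shows the green rail from (225,240) to (365,210), the red-handled hanger at (291,210), a grey/white-handled one behind it at about (240,225), and the blue rail from (415,180) to (500,152) with its yellow buffer at (482,153). Red candidates are the hanger at (291,210), the turquoise look-alike lying at (163,235) and a screwdriver at (335,325). I choose the one astride the green rail and will crop in close on it.

Run:
```python
import cv2
a=cv2.imread('pics/scene0.png'); s=cv2.imread('pics/side0.png')
cv2.imwrite('pics/c1.png',cv2.resize(a[180:310,210:380],None,fx=4.6,fy=4.6,interpolation=cv2.INTER_CUBIC))
cv2.imwrite('pics/c2.png',cv2.resize(a[130:240,400:515],None,fx=5,fy=5,interpolation=cv2.INTER_CUBIC))
cv2.imwrite('pics/c3.png',cv2.resize(s[105:245,250:340],None,fx=4.2,fy=4.2,interpolation=cv2.INTER_CUBIC))
cv2.imwrite('pics/c4.png',cv2.resize(s[235:380,250:330],None,fx=4.1,fy=4.1,interpolation=cv2.INTER_CUBIC))
```

```text
(no output)
```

View pics/c1.png

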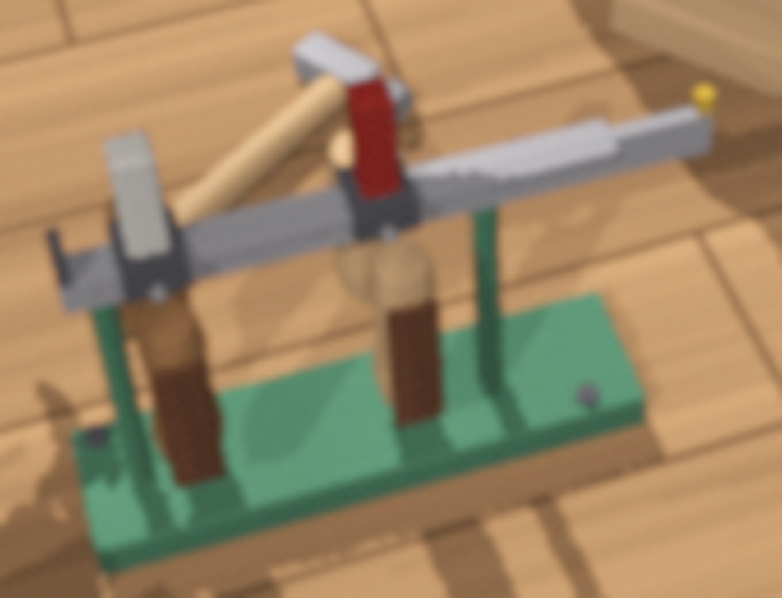

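View pics/c2.png

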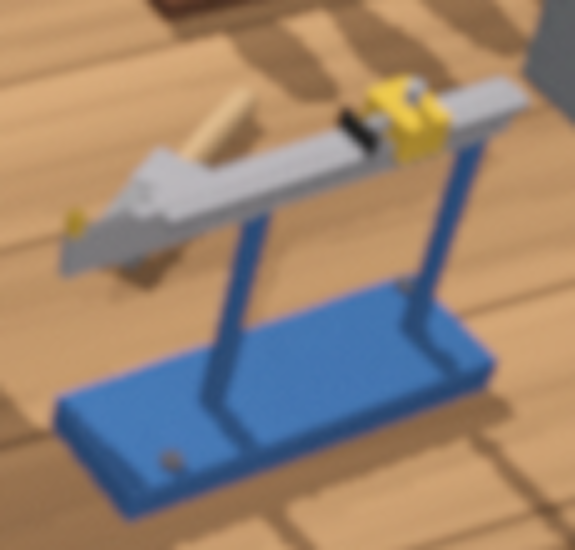

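View pics/c3.png

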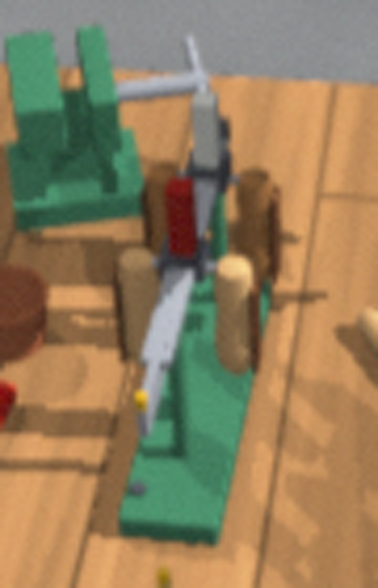

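View pics/c4.png

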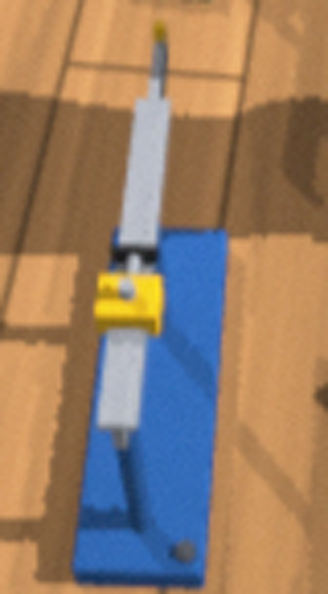

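```bash
cat > h.py <<'E'
from bench import ctrl
import cv2, numpy as np
from scipy.optimize import least_squares
def cal(c): return dict(K=np.array([[c['fx'],0,c['cx']],[0,c['fy'],c['cy']],[0,0,1.]]),r=np.array(c['rvec'],float),t=np.array(c['tvec'],float))
def proj(c,X): return cv2.projectPoints(np.atleast_2d(np.asarray(X,float)),c['r'],c['t'],c['K'],None)[0][:,0]
def tri(obs):
    f=lambda X:np.concatenate([proj(c,X)[0]-p for c,p in obs])
    s=least_squares(f,[.5,-.1,.2]); return s.x, np.abs(s.fun).max()
E
python3 - <<'E'
from h import *
import pickle
C={n:cal(ctrl.camera(n)) for n in('scene','side')}
pickle.dump(C,open('C.pkl','wb'))
P={'stopA':((704,93),(141,398)),'redtop':((366,88),(180,185)),'whitetop':((126,138),(206,98)),
'stopB':((75,218),(160,28)),'screw':((418,85),(127,283)),'webAtip':((706,118),(143,410))}
for k,(a,b) in P.items():
    a=np.array(a)
    if k in('stopB','screw'): a=a/5+[400,130]; b=np.array(b)/4.1+[250,235]
    else: a=a/4.6+[210,180]; b=np.array(b)/4.2+[250,105]
    print(k,*tri([(C['scene'],a),(C['side'],b)]))
E
```

```text
stopA [ 0.60007595 -0.09615202  0.22078175] 0.24500666502711965
redtop [ 0.59437957 -0.28238146  0.28409931] 0.03769196930647922
whitetop [ 0.58929743 -0.40351391  0.28638433] 0.22446406133281016
stopB [0.55490808 0.07351701 0.21938959] 0.376357670953098
screw [0.5398321  0.29031872 0.23833062] 0.732053345349982
webAtip [ 0.60195016 -0.09629851  0.20452204] 0.9236656365235945
```

```bash
cat >> h.py <<'E'
from scipy.spatial.transform import Rotation as Ro
def tool():
    o=ctrl.get_obs(); w,x,y,z=o['eef_rot']; R=Ro.from_quat([x,y,z,w]).as_matrix()
    return np.array(o['eef_pos']),R,o
E
python3 - <<'E'
from h import *
c=cal(ctrl.camera('wrist')); Rc=cv2.Rodrigues(c['r'])[0]; pc=-Rc.T@c['t']
p,R,o=tool(); print('cam in tool',R.T@(pc-p),'axes',(R.T@Rc.T).round(3).tolist(),pc); print(R.round(3).tolist())
E
```

```text
cam in tool [-0.00038807 -0.07897187 -0.06963644] axes [[1.0, 0.0, 0.001], [-0.001, 0.95, 0.311], [-0.001, -0.311, 0.95]] [ 0.28941235 -0.50267934  0.37353263]
[[0.376, -0.926, 0.0], [-0.926, -0.376, -0.0], [0.0, -0.0, -1.0]]
```

Call:
move_arm(rows="0 0 -3 0 0 0 1;0 0 -4 0 0 0 1;0 0 -4 0 0 0 1;0 0 -3 0 0 0 1;0 0 0 0 0 -7.4 1;0 0 0 0 0 -7.4 1;0 0 0 0 0 -7.4 1;0 0 0 0 0 -7.4 1;0 0 0 0 0 -7.4 1;0 0 0 0 0 -7.4 1;0 0 0 0 0 -7.4 1;0 0 0 0 0 -7.4 1;0 0 0 0 0 -7 1;0 0 0 0 0 0 1")

```text
time_s: 2.9
eef_pos: [0.2164, -0.5327, 0.4439]
eef_rot: [-0.0, 1.0, -0.014, -0.0]
wrist_force: [0.4, -0.0, 0.5]
opening: 1.003
```

Call:
move_arm(rows="3.7 -2.6 0 0 0 0 1;3.7 -2.6 0 0 0 0 1;3.7 -2.6 0 0 0 0 1;3.7 -2.6 0 0 0 0 1;3.7 -2.6 0 0 0 0 1;3.7 -2.6 0 0 0 0 1;3.7 -2.6 0 0 0 0 1;3.7 -2.6 0 0 0 0 1;3.7 -2.6 0 0 0 0 1;3.7 -2.6 0 0 0 0 1;0 0 0 0 0 0 1;0 0 0 0 0 0 1")

```text
time_s: 4.1
eef_pos: [0.5946, -0.2829, 0.4433]
eef_rot: [-0.0, 1.0, -0.015, -0.001]
wrist_force: [-0.7, -0.2, -0.6]
opening: 0.998
```

Run:
```python
from h import *
import pickle
c=ctrl.camera('wrist'); cv2.imwrite('pics/w1.png',c['color']); pickle.dump(cal(c),open('w1.pkl','wb'));print(tool()[0])
for q in ('hanger','parked','rail_a','hanger_grip','rail_a_end'): print(q,[([round(float(v)) for v in d['bbox']],round(d['confidence'],2)) for d in ctrl.look_for('wrist',q)])
```

```text
[ 0.59382583 -0.28379337  0.44353371]
hanger [([124, 283, 236, 346], 0.83), ([263, 146, 382, 220], 0.62)]
parked [([270, 232, 378, 344], 0.71)]
rail_a [([290, 0, 355, 275], 0.91)]
hanger_grip [([263, 146, 380, 221], 0.61), ([122, 286, 235, 345], 0.57)]
rail_a_end [([288, 4, 352, 271], 0.72)]
```

View pics/w1.png

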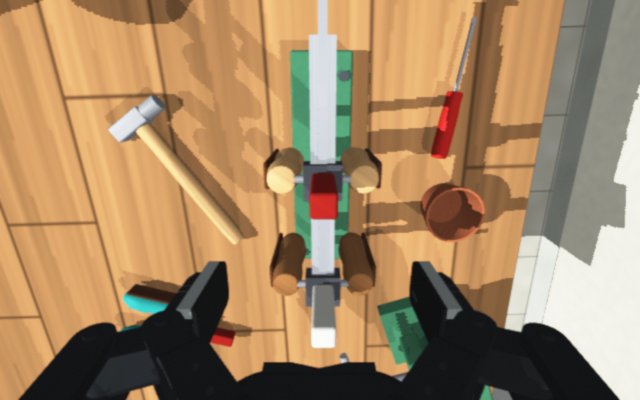

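The wrist view shows the red handle's top at about (323,210), natural lasts at (283,178) and (362,178), the white-handled hanger behind it at (323,330), and the flanges ending at (322,35). I'll take a second view from farther forward.

Call:
move_arm(rows="0 -3.5 0 0 0 0 1;0 -3.5 0 0 0 0 1;0 -3.5 0 0 0 0 1;0 -3.5 0 0 0 0 1;0 0 0 0 0 0 1;0 0 0 0 0 0 1")

```text
time_s: 5.0
eef_pos: [0.5978, -0.1439, 0.4444]
eef_rot: [0.0, 1.0, -0.015, 0.0]
wrist_force: [0.3, -0.4, -0.6]
opening: 1.003
```

Run:
```python
from h import *
import pickle
c=ctrl.camera('wrist'); cv2.imwrite('pics/w2.png',c['color']); pickle.dump(cal(c),open('w2.pkl','wb'));print(tool()[0])
a=cv2.imread('pics/w1.png');b=c['color']
cv2.imwrite('pics/w1c.png',cv2.resize(a[0:240,250:390],None,fx=2.5,fy=2.5,interpolation=cv2.INTER_CUBIC))
cv2.imwrite('pics/w2c.png',cv2.resize(b[60:400,250:390],None,fx=1.7,fy=1.7,interpolation=cv2.INTER_CUBIC))
```

```text
[ 0.59781094 -0.14466728  0.4442102 ]
```

View pics/w2.png

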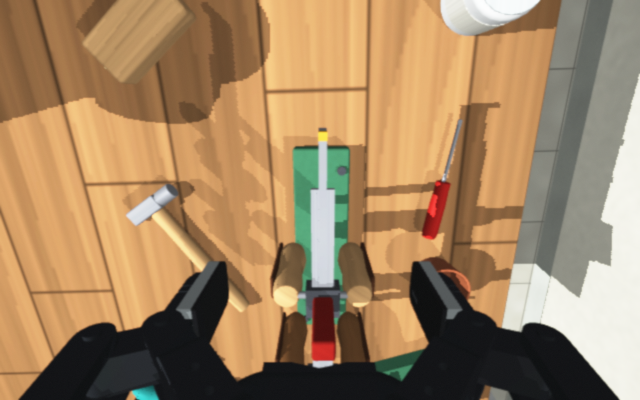

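View pics/w1c.png

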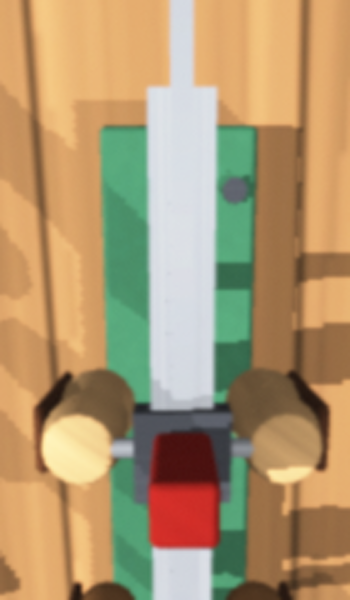

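Run:
```python
from h import *
b=cv2.imread('pics/w2.png')
cv2.imwrite('pics/w2d.png',cv2.resize(b[110:380,290:360],None,fx=2.2*1,fy=2.2,interpolation=cv2.INTER_CUBIC))
cv2.imwrite('pics/w2e.png',cv2.resize(b[120:200,290:360],None,fx=7,fy=7,interpolation=cv2.INTER_CUBIC))
cv2.imwrite('pics/w2f.png',cv2.resize(b[270:370,270:380],None,fx=5,fy=5,interpolation=cv2.INTER_CUBIC))
```

```text
(no output)
```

View pics/w2e.png

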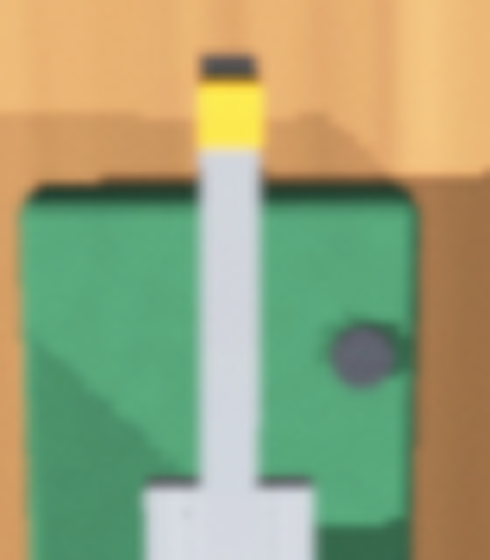

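View pics/w2f.png

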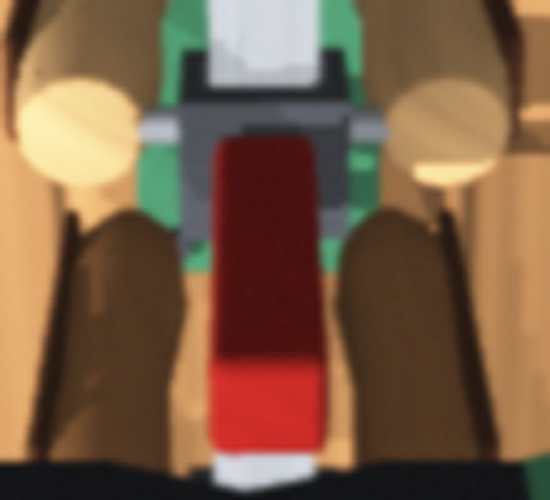

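Run:
```python
from h import *
import pickle
w1=pickle.load(open('w1.pkl','rb'));w2=pickle.load(open('w2.pkl','rb'))
u=lambda p,s,o:(np.array(p)+.5)/s-.5+np.array(o)
e=lambda p:u(p,7,(290,120)); f=lambda p:u(p,5,(270,270)); g=lambda p:u(p,2.5,(250,0))
for n,a,b in [('flL',g((147,87)),e((145,488))),('flR',g((217,87)),e((314,488))),
 ('rFL',g((149,487)),f((212,358))),('rFR',g((219,487)),f((325,358))),('rBL',g((150,547)),f((212,452))),('rBR',g((219,547)),f((325,452)))]:
    print(n,*tri([(w1,a),(w2,b)]))
def bp(c,px,z):
    Rc=cv2.Rodrigues(c['r'])[0]; o=-Rc.T@c['t']; d=Rc.T@np.linalg.inv(c['K'])@np.array([*px,1]); return o+d*(z-o[2])/d[2]
for z in(.205,.207,.209): print(z,'flange ctr',bp(w2,e((229.5,488)),z-.001),bp(w1,g((182,87)),z-.001),'stop front',bp(w2,e((231.5,85)),z+.014),'stop back',bp(w2,e((231.5,150)),z+.014),'red ctr',bp(w2,f((268.5,405)),z+.076),bp(w1,g((184,517)),z+.076))
```

```text
flL [ 0.58870417 -0.15112394  0.20966214] 0.014375180552747224
flR [ 0.61283088 -0.15182586  0.20965844] 0.03077673879164422
rFL [ 0.58705044 -0.27290484  0.28244897] 0.4448556446429279
rFR [ 0.60800012 -0.27351483  0.28246986] 0.15282137033398158
rBL [ 0.58661921 -0.2913395   0.28544581] 0.2628816736400381
rBR [ 0.60762501 -0.29194195  0.28548151] 0.16148853095393179
0.205 flange ctr [ 0.60080746 -0.15310426  0.204     ] [ 0.60085129 -0.15051285  0.204     ] stop front [ 0.6023462  -0.09395121  0.219     ] stop back [ 0.60213904 -0.10237786  0.219     ] red ctr [ 0.59739328 -0.28518176  0.281     ] [ 0.59720111 -0.28339219  0.281     ]
0.207 flange ctr [ 0.60079588 -0.15252872  0.206     ] [ 0.60081948 -0.15085266  0.206     ] stop front [ 0.6023236 -0.0937474  0.221    ] stop back [ 0.60211783 -0.10211692  0.221     ] red ctr [ 0.59740717 -0.28328246  0.283     ] [ 0.59719022 -0.28269894  0.283     ]
0.209 flange ctr [ 0.60078429 -0.15195317  0.208     ] [ 0.60078768 -0.15119246  0.208     ] stop front [ 0.60230099 -0.09354359  0.223     ] stop back [ 0.60209663 -0.10185599  0.223     ] red ctr [ 0.59742106 -0.28138316  0.285     ] [ 0.59717933 -0.28200569  0.285     ]
```

Call:
move_arm(rows="-1 -4 0 0 0 0 1;-1 -4 0 0 0 0 1;-1 -4 0 0 0 0 1;-1 -4 0 0 0 0 1;-1 -4 0 0 0 0 1;0 -2 0 0 0 0 1;0 0 0 0 0 0 1;0 0 0 0 0 0 1")

```text
time_s: 5.85
eef_pos: [0.5549, 0.0763, 0.4438]
eef_rot: [0.0, 1.0, -0.015, -0.0]
wrist_force: [0.1, 0.4, -0.2]
opening: 0.998
```

Run:
```python
from h import *
import pickle
c=ctrl.camera('wrist'); cv2.imwrite('pics/w3.png',c['color']); pickle.dump(cal(c),open('w3.pkl','wb'));print(tool()[0])
```

```text
[0.5549883  0.07591905 0.44371236]
```

Call:
move_arm(rows="-0.2 -4 0 0 0 0 1;-0.2 -4 0 0 0 0 1;-0.2 -4 0 0 0 0 1;0 0 0 0 0 0 1;0 0 0 0 0 0 1")

```text
time_s: 6.4
eef_pos: [0.5526, 0.1967, 0.4435]
eef_rot: [0.0, 1.0, -0.015, -0.0]
wrist_force: [0.1, -0.6, 0.4]
opening: 0.997
```

Run:
```python
from h import *
import pickle
c=ctrl.camera('wrist'); cv2.imwrite('pics/w4.png',c['color']); pickle.dump(cal(c),open('w4.pkl','wb'));print(tool()[0])
```

```text
[0.55269633 0.19615331 0.44359346]
```

View pics/w3.png

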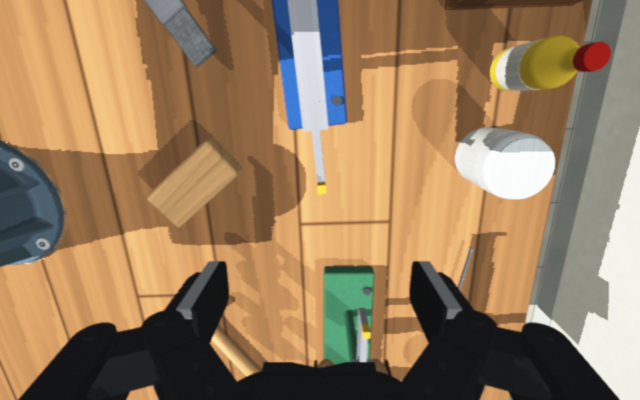

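View pics/w4.png

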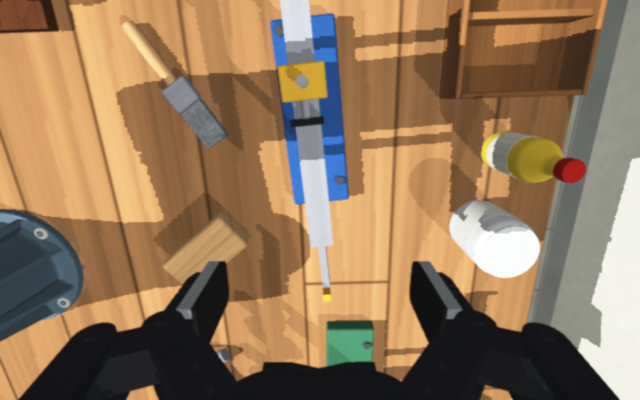

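Run:
```python
from h import *
a=cv2.imread('pics/w3.png');b=cv2.imread('pics/w4.png')
cv2.imwrite('pics/w3d.png',cv2.resize(a[115:205,290:350],None,fx=6,fy=6,interpolation=cv2.INTER_CUBIC))
cv2.imwrite('pics/w4d.png',cv2.resize(b[225:310,290:350],None,fx=6,fy=6,interpolation=cv2.INTER_CUBIC))
cv2.imwrite('pics/w4e.png',cv2.resize(b[50:150,265:345],None,fx=6,fy=6,interpolation=cv2.INTER_CUBIC))
```

```text
(no output)
```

View pics/w3d.png

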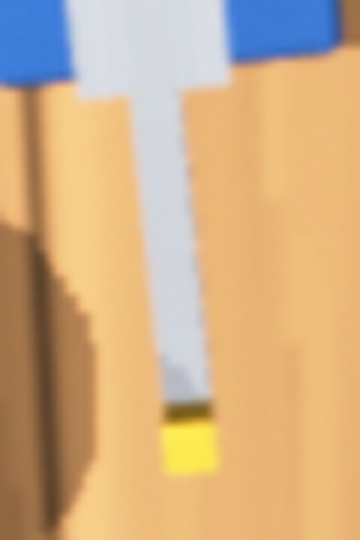

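View pics/w4d.png

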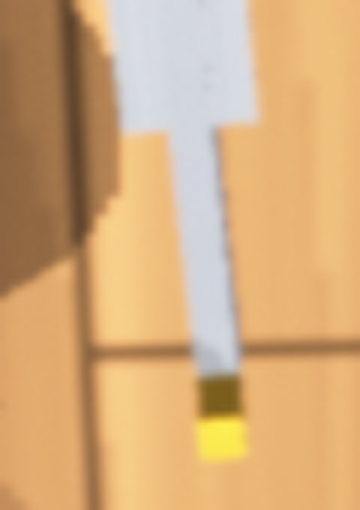

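View pics/w4e.png

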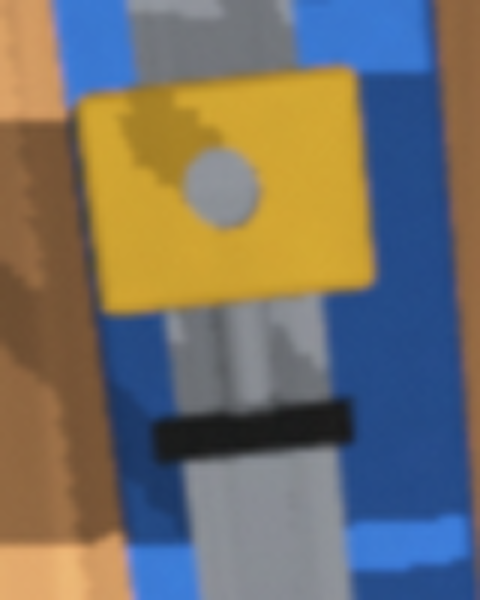

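Run:
```python
from h import *
import pickle
w3=pickle.load(open('w3.pkl','rb'));w4=pickle.load(open('w4.pkl','rb'))
u=lambda p,s,o:(np.array(p)+.5)/s-.5+np.array(o)
e=lambda p:u(p,6,(290,115)); f=lambda p:u(p,6,(290,225)); g=lambda p:u(p,6,(265,50))
for n,a,b in [('flL',(80,100),(123,133)),('flR',(231,80),(258,122)),('sFL',(165,474),(202,461)),('sFR',(218,471),(248,457)),('sBL',(161,424),(197,421)),('sBR',(215,420),(244,417))]:
    print(n,*tri([(w3,e(a)),(w4,f(b))]))
def bp(c,px,z):
    Rc=cv2.Rodrigues(c['r'])[0]; o=-Rc.T@c['t']; d=Rc.T@np.linalg.inv(c['K'])@np.array([*px,1]); return o+d*(z-o[2])/d[2]
for z in(.205,.207,.209):
    print(z,'fl',bp(w3,e((155.5,90)),z-.001),bp(w4,f((190.5,127.5)),z-.001),'tip',bp(w3,e((191.5,472.5)),z+.014),bp(w4,f((225,459)),z+.014),'\n pad',bp(w4,g((160,463)),z+.014),bp(w4,g((353,443)),z+.014),'blk',bp(w4,g((105,313)),z+.016),bp(w4,g((374,284)),z+.016))
```

```text
flL [0.5407399  0.12635982 0.20947823] 0.10749657929784462
flR [0.56451975 0.12894098 0.21180594] 0.055938605935011765
sFL [0.55270099 0.06951072 0.22583476] 0.2580326481890438
sFR [0.5610336  0.06949259 0.22497695] 0.15819185479989528
sBL [0.55219074 0.07763926 0.2255293 ] 0.09952983321920783
sBR [0.56062348 0.07791076 0.22508029] 0.010013892869892516
0.205 fl [0.55268537 0.12702978 0.204     ] [0.55257093 0.1243767  0.204     ] tip [0.55669503 0.06756668 0.219     ] [0.55715527 0.06489254 0.219     ] 
 pad [0.52847033 0.25205865 0.219     ] [0.55777288 0.25415581 0.219     ] blk [0.5217789  0.27396353 0.221     ] [0.5613711 0.2768582 0.221    ]
0.207 fl [0.55270854 0.12721907 0.206     ] [0.55257987 0.12536269 0.206     ] tip [0.55669214 0.0681696  0.221     ] [0.55713349 0.06633337 0.221     ] 
 pad [0.52864363 0.2522266  0.221     ] [0.5577469 0.2543095 0.221    ] blk [0.5219992  0.27398264 0.223     ] [0.5613203  0.27685749 0.223     ]
0.209 fl [0.55273172 0.12740837 0.208     ] [0.55258881 0.12634868 0.208     ] tip [0.55668926 0.06877251 0.223     ] [0.55711171 0.06777419 0.223     ] 
 pad [0.52881693 0.25239455 0.223     ] [0.55772092 0.25446318 0.223     ] blk [0.52221951 0.27400175 0.225     ] [0.56126951 0.27685678 0.225     ]
```

Measured: green web top at about 0.210 with its tip at (0.602,-0.094), yaw -1.5°; red handle at (0.597,-0.282). Blue web top at about 0.211 with its tip at (0.557,0.069), yaw +4.15°; pad face near y=0.253 and buffer front near y=0.275. Heights and sizes agree with the text. Next I go above the red handle.

Call:
move_arm(rows="0.5 3 0 0 0 0 1;0.5 4 0 0 0 0 1;0.5 4 0 0 0 0 1;0.5 4 0 0 0 0 1;0.5 4 0 0 0 0 1;0.5 4 0 0 0 0 1;0.5 4 0 0 0 0 1;0.5 4 0 0 0 0 1;0.5 4 0 0 0 0 1;0.5 4 0 0 0 0 1;0.5 4 0 0 0 0 1;0.4 3 0 0 0 0 1;0 1.7 0 0 0 0 1;0 0 0 0 0 0 1;0 0 0 0 0 0 1;0 0 0 0 0 0 1")

```text
time_s: 8.05
eef_pos: [0.597, -0.2797, 0.4443]
eef_rot: [-0.0, 1.0, -0.014, 0.0]
wrist_force: [0.1, 0.4, 0.2]
opening: 1.001
```

Run:
```python
from h import *
p,R,o=tool(); print(p,R.round(4).tolist(),o['wrist_force']); print('tool delta cm',R.T@(np.array([.5973,-.2822,.309])-p)*100)
```

```text
[ 0.59696887 -0.2797326   0.4442581 ] [[0.9996, -0.0286, 0.0003], [-0.0286, -0.9996, 0.0003], [0.0003, -0.0003, -1.0]] [0.14683366 0.38758996 0.22816068]
tool delta cm [ 0.03592597  0.24936896 13.52575455]
```

Call:
move_arm(rows="0 0.25 2 0 0 0 1;0 0 2.5 0 0 0 1;0 0 2.5 0 0 0 1;0 0 2.5 0 0 0 1;0 0 2 0 0 0 1;0 0 1.5 0 0 0 1;0 0 0.5 0 0 0 1;0 0 0 0 0 0 1;0 0 0 0 0 0 1")

```text
time_s: 8.95
eef_pos: [0.5975, -0.2834, 0.3103]
eef_rot: [0.001, 1.0, -0.015, 0.001]
wrist_force: [-0.2, -0.3, 0.2]
opening: 1.001
```

Run:
```python
from h import *
p,R,o=tool(); print(p,o['wrist_force'])
c=ctrl.camera('wrist')['color']
s=ctrl.camera('scene')['color']
cv2.imwrite('pics/g1.png',np.hstack([cv2.resize(c,None,fx=.75,fy=.75),cv2.resize(s[160:310,220:340],(240,300))]))
```

```text
[ 0.59745093 -0.28340464  0.31030117] [-0.17437947 -0.26107726  0.17564913]
```

View pics/g1.png

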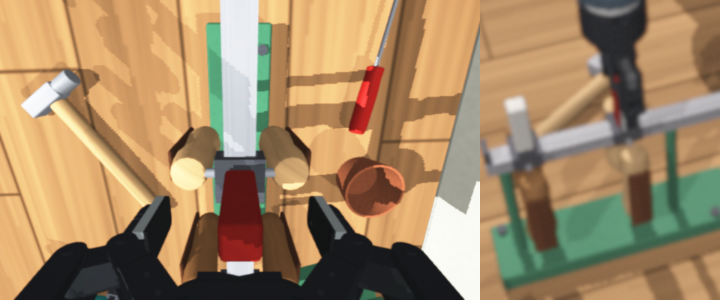

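The red handle at (240,215) stands midway between the open fingers, with nothing touching. I close the gripper.

Call:
move_arm(rows="0 0 0 0 0 0 0;0 0 0 0 0 0 0;0 0 0 0 0 0 0;0 0 0 0 0 0 0;0 0 0 0 0 0 0;0 0 0 0 0 0 0;0 0 0 0 0 0 0;0 0 0 0 0 0 0")

```text
time_s: 9.85
eef_pos: [0.5971, -0.2835, 0.3091]
eef_rot: [0.0, 1.0, -0.015, 0.0]
wrist_force: [1.8, -0.7, 1.7]
opening: 0.249
```

Run:
```python
from h import *
p,R,o=tool(); print(p,o['wrist_force'],o['torque'],o['opening'])
```

```text
[ 0.59713101 -0.28350754  0.30913535] [ 1.79188829 -0.71123746  1.68135983] [-0.07084638 -0.34473432 -0.00591713] 0.2492422439404978
```

Call:
move_arm(rows="0 0 -0.05 0 0 0 0;0 0 -0.05 0 0 0 0;0 0 -0.05 0 0 0 0;0 0 -0.05 0 0 0 0;0 0 0 0 0 0 0;0 0 0 0 0 0 0")

```text
time_s: 10.45
eef_pos: [0.5968, -0.2833, 0.3106]
eef_rot: [-0.0, 1.0, -0.015, -0.0]
wrist_force: [0.3, 0.8, -4.3]
opening: 0.248
```

Run:
```python
from h import *
p,R,o=tool(); print(p,o['wrist_force'],o['torque'],o['opening'])
```

```text
[ 0.59679782 -0.28328454  0.31057482] [ 0.34167474  0.80476082 -4.270518  ] [-0.00515589 -0.00462238  0.0069322 ] 0.248466958189449
```

Call:
move_arm(rows="0 -0.5 0 0 0 0 0;0 -1 0 0 0 0 0;0 -1 0 0 0 0 0;0 -1 0 0 0 0 0;0 -1 0 0 0 0 0;0 -1 0 0 0 0 0;0 -1 0 0 0 0 0;0 -1 0 0 0 0 0;0 -0.5 0 0 0 0 0;0 0 0 0 0 0 0")

```text
time_s: 11.45
eef_pos: [0.5994, -0.2025, 0.3109]
eef_rot: [-0.0, 1.0, -0.014, -0.0]
wrist_force: [0.8, 0.1, -3.9]
opening: 0.25
```

Run:
```python
from h import *
p,R,o=tool(); print(p,o['wrist_force'],o['torque'],o['opening'])
```

```text
[ 0.59939131 -0.20253723  0.31091578] [ 0.78596959  0.11797187 -3.90922645] [-0.09907608  0.01093125  0.00193697] 0.25036709702661625
```

Call:
move_arm(rows="0 -0.5 0 0 0 0 0;0 -1 0 0 0 0 0;0 -1 0 0 0 0 0;0 -1 0 0 0 0 0;0 -1 0 0 0 0 0;0 -1 0 0 0 0 0;0 -1 0 0 0 0 0;0 -0.6 0 0 0 0 0;0 -0.4 0 0 0 0 0;0 0 0 0 0 0 0;0 0 0 0 0 0 0")

```text
time_s: 12.55
eef_pos: [0.6015, -0.1286, 0.3109]
eef_rot: [0.0, 1.0, -0.015, -0.0]
wrist_force: [0.5, -0.2, -3.5]
opening: 0.25
```

Run:
```python
from h import *
p,R,o=tool(); print(p,o['wrist_force'],o['torque'],o['opening'])
c=ctrl.camera('wrist')['color']
s=ctrl.camera('scene')['color']
d=ctrl.camera('side')['color']
cv2.imwrite('pics/g2.png',np.hstack([cv2.resize(c[:,160:480],None,fx=1,fy=1),cv2.resize(s[160:310,250:400],(400,400))]))
cv2.imwrite('pics/g2s.png',cv2.resize(d[130:250,250:350],(500,600)))
```

```text
[ 0.60153213 -0.12864209  0.31088567] [ 0.48306831 -0.24024312 -3.48001805] [-0.02625845 -0.00048504 -0.00314957] 0.24995702472087386
```

View pics/g2.png

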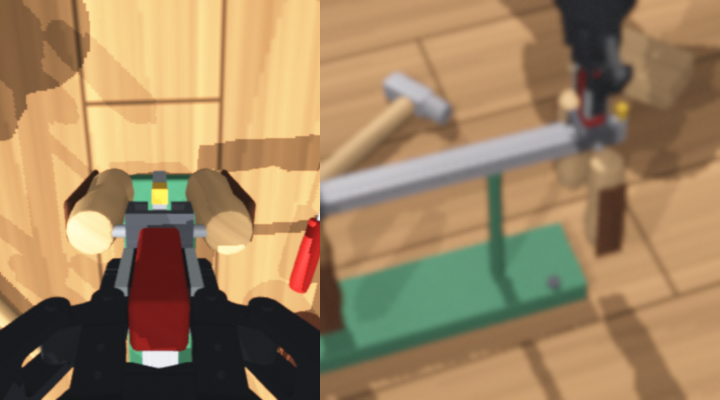

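View pics/g2s.png

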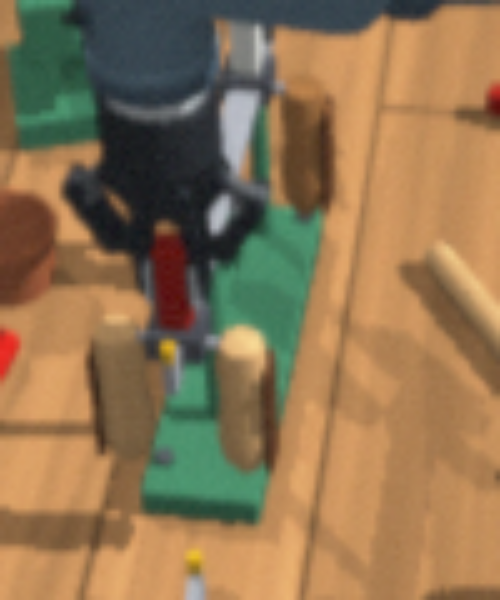

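Call:
move_arm(rows="0 -0.1 0 0 0 0 0;0 0 -0.2 0 0 0 0;0 0 -0.3 0 0 0 0;0 0 -0.4 0 0 0 0;0 0 -0.5 0 0 0 0;0 0 0 0 0 0 0")

```text
time_s: 13.3
eef_pos: [0.602, -0.1276, 0.3263]
eef_rot: [0.0, 1.0, -0.015, 0.001]
wrist_force: [0.1, 0.7, -3.4]
opening: 0.251
```

Run:
```python
from h import *
p,R,o=tool(); print(p,o['wrist_force'],o['torque'],o['opening'])
```

```text
[ 0.60201388 -0.12763935  0.3262581 ] [ 0.09664717  0.70583327 -3.38552161] [-0.01075693 -0.07275099 -0.03118663] 0.25116630372748094
```

Call:
move_arm(rows="0 0 -0.8 0 0 0 0;0 0 -1.2 0 0 0 0;0 0 -1.2 0 0 0 0;0 0 -0.8 0 0 0 0;0 -0.8 0 0 0 0 0;0 -1.5 0 0 0 0 0;0 -1.5 0 0 0 0 0;0 -1.5 0 0 0 0 0;0 -1.5 0 0 0 0 0;0 -0.7 0 0 0 0 0;-0.9 -1.6 0 0 0 0 0;-0.9 -1.6 0 0 0 0 0;-0.9 -1.6 0 0 0 0 0;-0.9 -1.6 0 0 0 0 0;-0.9 -1.6 0 0 0 0 0;-0.2 0 0 0 0 -1.9 0;0 0 0 0 0 -2 0;0 0 0 0 0 -1.9 0;0 0 0 0 0 0 0;0 0 0 0 0 0 0")

```text
time_s: 15.3
eef_pos: [0.5589, 0.0294, 0.365]
eef_rot: [0.0, 0.999, 0.035, 0.0]
wrist_force: [0.4, 0.7, -4.2]
opening: 0.254
```

Run:
```python
from h import *
p,R,o=tool(); print(p,o['wrist_force'],o['opening'],'yaw',np.degrees(np.arctan2(R[1,0],R[0,0])))
d=np.array([-.0724,.9974]); t=np.array([.5568,.0693])
for s in(.033,): T=np.array([*(t+s*d),p[2]]); T[1]-=.001; print('tool delta cm',R.T@(T-p)*100)
c=ctrl.camera('wrist'); im=c['color']
cv2.imwrite('pics/g3.png',cv2.resize(im[:,200:440],None,fx=1.5,fy=1.5)); w=cal(c)
print(proj(w,[[*t,.2115],[*(t+.058*d),.2115],[*(t+.2*d),.21]]))
```

```text
[0.55887979 0.02935253 0.3650189 ] [ 0.39484174  0.66079319 -4.20250848] 0.25394139950419886 yaw 4.068551799073128
tool delta cm [ 6.40855694e-02 -7.19976423e+00 -4.75824323e-04]
[[ 320.89032178  156.87177444]
 [ 321.02055137   68.60150216]
 [ 321.43457293 -228.01889099]]
```

View pics/g3.png

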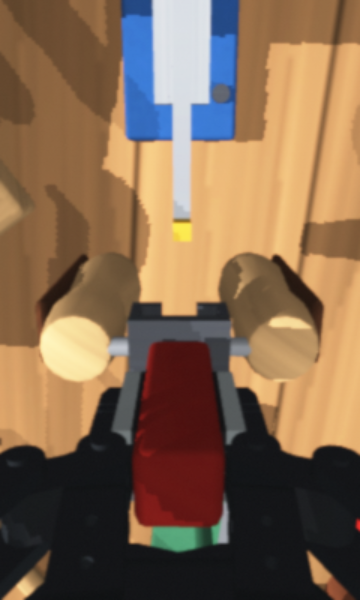

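The hanger's slot (mid 180) lines up with the blue web (182) in the crop, and it is well clear above the stop. I go forward over the bare web.

Call:
move_arm(rows="0.05 -0.7 0 0 0 0 0;0 -1.2 0 0 0 0 0;0 -1.2 0 0 0 0 0;0 -1.2 0 0 0 0 0;0 -1.2 0 0 0 0 0;0 -1 0 0 0 0 0;0 -0.7 0 0 0 0 0;0 0 0 0 0 0 0;0 0 0 0 0 0 0")

```text
time_s: 16.25
eef_pos: [0.5545, 0.1007, 0.3649]
eef_rot: [0.0, 0.999, 0.036, -0.0]
wrist_force: [-0.1, -0.4, -5.0]
opening: 0.251
```

Run:
```python
from h import *
p,R,o=tool(); print(p,o['wrist_force'],o['opening'],'yaw',np.degrees(np.arctan2(R[1,0],R[0,0])))
d=np.array([-.0724,.9974]); t=np.array([.5568,.0693])
T=np.array([*(t+.033*d),p[2]]); T[1]-=.001; print('tool delta cm',R.T@(T-p)*100)
im=ctrl.camera('wrist')['color']
s=ctrl.camera('scene')['color']; e=ctrl.camera('side')['color']
cv2.imwrite('pics/g4.png',np.hstack([im[:,200:440],cv2.resize(s[120:240,360:510],(500,400))]))
cv2.imwrite('pics/g4s.png',cv2.resize(e[180:330,240:340],(400,600)))
```

```text
[0.55452711 0.1007182  0.36487052] [-0.09414514 -0.3544637  -4.95354718] 0.250864580608309 yaw 4.125106171962274
tool delta cm [-8.03261780e-03 -5.03082443e-02 -1.93096437e-05]
```

View pics/g4.png

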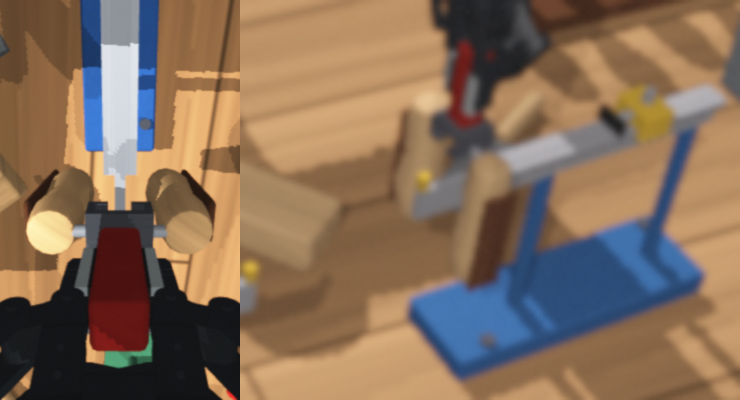

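View pics/g4s.png

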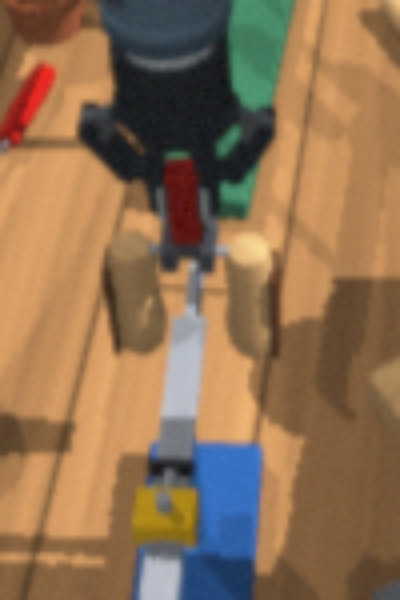

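Call:
move_arm(rows="0 0 0.8 0 0 0 0;0 0 1 0 0 0 0;0 0 1 0 0 0 0;0 0 0.7 0 0 0 0;0 0 0.5 0 0 0 0;0 0 0.4 0 0 0 0;0 0 0.3 0 0 0 0;0 0 0 0 0 0 0")

```text
time_s: 17.2
eef_pos: [0.5544, 0.1007, 0.3176]
eef_rot: [-0.0, 0.999, 0.036, -0.0]
wrist_force: [-0.2, 1.3, -3.7]
opening: 0.25
```

Run:
```python
from h import *
p,R,o=tool(); print(p,o['wrist_force'],o['torque'],o['opening'],'yaw',np.degrees(np.arctan2(R[1,0],R[0,0])))
im=ctrl.camera('wrist')['color']
s=ctrl.camera('scene')['color']; e=ctrl.camera('side')['color']
cv2.imwrite('pics/g5.png',np.hstack([im[:,200:440],cv2.resize(s[120:240,360:510],(500,400))]))
```

```text
[0.5544081  0.10070187 0.31756067] [-0.15938189  1.27673731 -3.66055814] [ 0.03890121 -0.02119804 -0.06795593] 0.24979378114776746 yaw 4.103054502800944
```

View pics/g5.png

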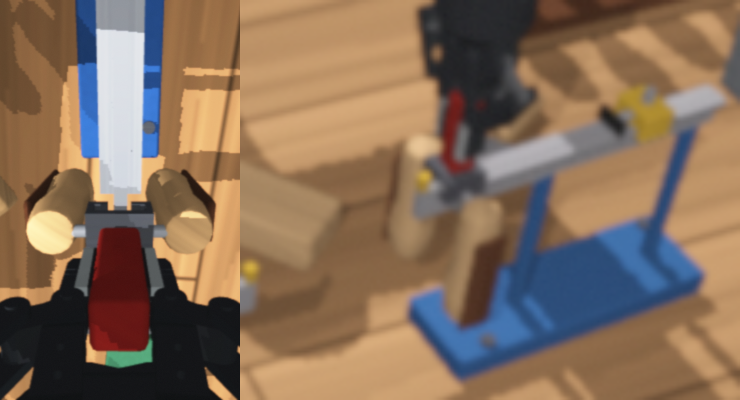

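Call:
move_arm(rows="0 0 0.2 0 0 0 0;0 0 0.2 0 0 0 0;0 0 0.1 0 0 0 0;0 0 0 0 0 0 0")

```text
time_s: 17.75
eef_pos: [0.5544, 0.1007, 0.3126]
eef_rot: [-0.0, 0.999, 0.036, -0.0]
wrist_force: [-0.2, -0.4, -3.8]
opening: 0.255
```

Call:
move_arm(rows="0 0 0.1 0 0 0 0;0 0 0 0 0 0 0;0 0 0 0 0 0 0")

```text
time_s: 18.05
eef_pos: [0.5545, 0.1007, 0.3119]
eef_rot: [0.0, 0.999, 0.036, -0.0]
wrist_force: [0.0, 0.1, -3.8]
opening: 0.248
```

Call:
move_arm(rows="0 0 0.05 0 0 0 0;0 0 0 0 0 0 0;0 0 0 0 0 0 0")

```text
time_s: 18.35
eef_pos: [0.5545, 0.1007, 0.3114]
eef_rot: [-0.0, 0.999, 0.036, -0.0]
wrist_force: [-0.1, 0.1, -4.0]
opening: 0.248
```

Run:
```python
from h import *
p,R,o=tool(); print(p,o['wrist_force'],o['torque'],o['opening'])
```

```text
[0.55450177 0.10072574 0.31139579] [-0.12796685  0.13337158 -3.97273836] [-0.02784598 -0.01516585  0.00432516] 0.2480428347370588
```

Call:
move_arm(rows="0 0 0.05 0 0 0 0;0 0 0 0 0 0 0;0 0 0 0 0 0 0")

```text
time_s: 18.65
eef_pos: [0.5545, 0.1007, 0.3109]
eef_rot: [-0.0, 0.999, 0.036, -0.0]
wrist_force: [0.1, 0.4, -4.0]
opening: 0.25
```

Call:
move_arm(rows="0 0 0.05 0 0 0 0;0 0 0 0 0 0 0;0 0 0 0 0 0 0")

```text
time_s: 18.95
eef_pos: [0.5545, 0.1007, 0.3104]
eef_rot: [-0.0, 0.999, 0.036, -0.0]
wrist_force: [0.4, 0.5, -4.4]
opening: 0.247
```

Call:
move_arm(rows="0 0 0.05 0 0 0 0;0 0 0 0 0 0 0;0 0 0 0 0 0 0")

```text
time_s: 19.25
eef_pos: [0.5545, 0.1007, 0.3099]
eef_rot: [0.0, 0.999, 0.036, -0.0]
wrist_force: [0.2, -1.0, -4.0]
opening: 0.25
```

Call:
move_arm(rows="0 0 0.05 0 0 0 0;0 0 0 0 0 0 0;0 0 0 0 0 0 0")

```text
time_s: 19.55
eef_pos: [0.5545, 0.1007, 0.3094]
eef_rot: [0.0, 0.999, 0.036, -0.0]
wrist_force: [-0.4, -0.5, -3.7]
opening: 0.254
```

Call:
move_arm(rows="0 0 0.05 0 0 0 0;0 0 0 0 0 0 0;0 0 0 0 0 0 0")

```text
time_s: 19.85
eef_pos: [0.5545, 0.1007, 0.3091]
eef_rot: [0.0, 0.999, 0.036, 0.0]
wrist_force: [-0.8, 0.2, -1.3]
opening: 0.252
```

Call:
move_arm(rows="0 0 0.05 0 0 0 0;0 0 0 0 0 0 0;0 0 0 0 0 0 0")

```text
time_s: 20.15
eef_pos: [0.5546, 0.1007, 0.3091]
eef_rot: [0.0, 0.999, 0.036, 0.0]
wrist_force: [-4.0, -0.6, 5.1]
opening: 0.246
```

Call:
move_arm(rows="0 0 -0.15 0 0 0 0;0 0 -0.1 0 0 0 0;0 -0.3 0 0 0 0 0;0 -0.5 0 0 0 0 0;0 -0.5 0 0 0 0 0;0 -0.5 0 0 0 0 0;0 -0.5 0 0 0 0 0;0 -0.3 0 0 0 0 0;0 0 0 0 0 0 0")

```text
time_s: 21.05
eef_pos: [0.5526, 0.1272, 0.3109]
eef_rot: [-0.0, 0.999, 0.036, 0.0]
wrist_force: [0.2, -1.3, -2.6]
opening: 0.249
```

Run:
```python
from h import *
p,R,o=tool(); print(p,o['wrist_force'],o['torque'],o['opening'],'yaw',np.degrees(np.arctan2(R[1,0],R[0,0])))
d=np.array([-.0724,.9974]); t=np.array([.5568,.0693]); v=p[:2]+[0,.001]-t; print('along',v@d,'lat',v@[d[1],-d[0]])
```

```text
[0.55255158 0.12720628 0.31089334] [ 0.21586357 -1.26271833 -2.56854102] [-0.09272796 -0.01427568 -0.02096286] 0.24928090177809512 yaw 4.1477194240013615
along 0.0590607053291663 lat 2.744164871806229e-05
```

Call:
move_arm(rows="0 -0.6 0 0 0 0 0;0 -1 0 0 0 0 0;0 -1 0 0 0 0 0;0 -1 0 0 0 0 0;0 -1 0 0 0 0 0;0 -1 0 0 0 0 0;0 -1 0 0 0 0 0;0 -1 0 0 0 0 0;0 -0.6 0 0 0 0 0;0 -0.4 0 0 0 0 0;0 0 0 0 0 0 0;0 0 0 0 0 0 0")

```text
time_s: 22.25
eef_pos: [0.5465, 0.2122, 0.3109]
eef_rot: [0.0, 0.999, 0.036, -0.0]
wrist_force: [-0.0, 0.2, -4.7]
opening: 0.249
```

Run:
```python
from h import *
p,R,o=tool(); print(p,o['wrist_force'],o['torque'],o['opening'],'yaw',np.degrees(np.arctan2(R[1,0],R[0,0])))
d=np.array([-.0724,.9974]); t=np.array([.5568,.0693]); v=p[:2]+[0,.001]-t; print('along',v@d,'lat',v@[d[1],-d[0]])
im=ctrl.camera('wrist')['color']
s=ctrl.camera('scene')['color']; e=ctrl.camera('side')['color']
cv2.imwrite('pics/g6.png',np.hstack([im[:,200:440],cv2.resize(s[120:240,390:510],(400,400))]))
```

```text
[0.54653536 0.21223707 0.31086766] [-0.04917492  0.17437324 -4.72804731] [ 0.0148436  -0.01457024  0.03592518] 0.249430200674196 yaw 4.100362764600768
along 0.1443059911842758 lat 0.00018309345905964455
```

View pics/g6.png

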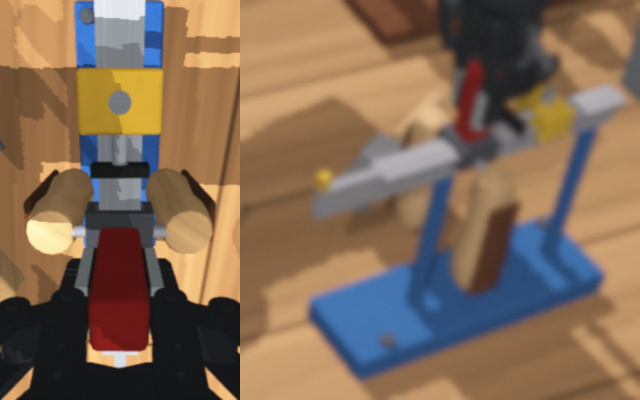

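Call:
move_arm(rows="0 -0.2 0 0 0 0 0;0 -0.2 0 0 0 0 0;0 -0.2 0 0 0 0 0;0 -0.2 0 0 0 0 0;0 -0.2 0 0 0 0 0;0 -0.2 0 0 0 0 0;0 -0.1 0 0 0 0 0;0 0 0 0 0 0 0")

```text
time_s: 23.2
eef_pos: [0.5455, 0.2256, 0.3109]
eef_rot: [-0.0, 0.999, 0.036, -0.0]
wrist_force: [-0.3, -0.0, -3.3]
opening: 0.252
```

Call:
move_arm(rows="0 -0.1 0 0 0 0 0;0 -0.1 0 0 0 0 0;0 -0.1 0 0 0 0 0;0 0 0 0 0 0 0")

```text
time_s: 23.6
eef_pos: [0.5453, 0.2285, 0.3109]
eef_rot: [-0.0, 0.999, 0.036, -0.0]
wrist_force: [-0.4, 0.4, -4.2]
opening: 0.25
```

Call:
move_arm(rows="0 -0.1 0 0 0 0 0;0 -0.1 0 0 0 0 0;0 0 0 0 0 0 0")

```text
time_s: 23.9
eef_pos: [0.5452, 0.2305, 0.3109]
eef_rot: [-0.0, 0.999, 0.036, 0.0]
wrist_force: [0.4, -0.1, -3.7]
opening: 0.25
```

Call:
move_arm(rows="0 -0.1 0.1 0 0 0 0;0 -0.05 0 0 0 0 0;0 0 0 0 0 0 0;0 0 0 0 0 0 0")

```text
time_s: 24.3
eef_pos: [0.5451, 0.2319, 0.3099]
eef_rot: [0.0, 0.999, 0.036, -0.0]
wrist_force: [-0.6, -0.8, -3.9]
opening: 0.251
```

Call:
move_arm(rows="0 -0.05 0 0 0 0 0;0 -0.05 0 0 0 0 0;0 0 0 0 0 0 0")

```text
time_s: 24.6
eef_pos: [0.545, 0.2329, 0.3099]
eef_rot: [-0.0, 0.999, 0.036, 0.0]
wrist_force: [0.6, 0.1, -3.9]
opening: 0.252
```

Call:
move_arm(rows="0 -0.05 0 0 0 0 0;0 -0.05 0 0 0 0 0;0 0 0 0 0 0 0")

```text
time_s: 24.9
eef_pos: [0.545, 0.2337, 0.3099]
eef_rot: [0.0, 0.999, 0.036, -0.0]
wrist_force: [0.6, -1.5, -2.6]
opening: 0.249
```

Call:
move_arm(rows="0 -0.04 0 0 0 0 0;0 0 0 0 0 0 0;0 0 0 0 0 0 0")

```text
time_s: 25.2
eef_pos: [0.545, 0.2339, 0.31]
eef_rot: [0.0, 0.999, 0.036, 0.0]
wrist_force: [0.2, -3.6, -3.5]
opening: 0.251
```

Call:
move_arm(rows="0 -0.03 0 0 0 0 0;0 0 0 0 0 0 0;0 0 0 0 0 0 0")

```text
time_s: 25.5
eef_pos: [0.545, 0.2339, 0.3099]
eef_rot: [0.001, 0.999, 0.036, -0.0]
wrist_force: [0.1, -6.7, -2.9]
opening: 0.253
```

Call:
move_arm(rows="0 -0.035 0 0 0 0 0;0 0 0 0 0 0 0;0 0 0 0 0 0 0")

```text
time_s: 25.8
eef_pos: [0.545, 0.234, 0.31]
eef_rot: [0.001, 0.999, 0.036, -0.0]
wrist_force: [-0.1, -6.3, -1.8]
opening: 0.255
```

Run:
```python
from h import *
p,R,o=tool(); print(p,o['wrist_force'],o['torque'],o['opening'])
```

```text
[0.54499025 0.2340034  0.30996047] [-0.09457099 -6.32887554 -1.77079473] [-1.24257464  0.12141756  0.02553047] 0.2550546859491511
```

Call:
move_arm(rows="0 0 0 0 0 0 0;0 0 0 0 0 0 0")

```text
time_s: 26.0
eef_pos: [0.545, 0.234, 0.31]
eef_rot: [0.001, 0.999, 0.036, -0.0]
wrist_force: [-0.8, -6.7, -1.9]
opening: 0.249
```

Call:
move_arm(rows="0 -0.02 0 0 0 0 0;0 0 0 0 0 0 0")

```text
time_s: 26.2
eef_pos: [0.545, 0.2341, 0.31]
eef_rot: [0.001, 0.999, 0.036, -0.0]
wrist_force: [-1.3, -6.8, -1.4]
opening: 0.25
```

Call:
move_arm(rows="0 -0.04 0 0 0 0 0;0 0 0 0 0 0 0;0 0 0 0 0 0 0")

```text
time_s: 26.5
eef_pos: [0.545, 0.2342, 0.31]
eef_rot: [0.001, 0.999, 0.036, -0.0]
wrist_force: [-1.1, -7.8, -2.1]
opening: 0.253
```

Run:
```python
from h import *
p,R,o=tool(); print(p,o['wrist_force'],o['torque'],R[:,2])
im=ctrl.camera('wrist')['color']
s=ctrl.camera('scene')['color']; e=ctrl.camera('side')['color']
cv2.imwrite('pics/g7.png',np.hstack([im[:,200:440],cv2.resize(s[130:210,410:510],(500,400),interpolation=2)]))
```

```text
[0.54502076 0.23416771 0.31002199] [-1.10586508 -7.84644421 -2.06623497] [-1.63953044  0.13665382  0.08107255] [-7.28199547e-05 -2.83010058e-03 -9.99995993e-01]
```

View pics/g7.png

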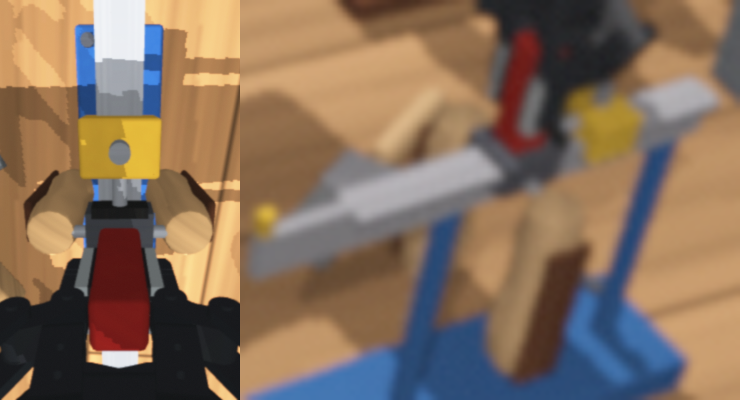

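Call:
move_arm(rows="0 -0.04 0 0 0 0 0;0 -0.03 0 0 0 0 0;0 0 0 0 0 0 0;0 0 0 0 0 0 0")

```text
time_s: 27.05
eef_pos: [0.545, 0.2343, 0.31]
eef_rot: [0.002, 0.999, 0.035, -0.0]
wrist_force: [-0.6, -10.5, -0.9]
opening: 0.249
```

Call:
move_arm(rows="0 0 0 0 0 0 0;0 0 0 0 0 0 0;0 0 0 0 0 0 0")

```text
time_s: 27.35
eef_pos: [0.545, 0.2343, 0.31]
eef_rot: [0.002, 0.999, 0.035, -0.0]
wrist_force: [-0.2, -10.9, -1.3]
opening: 0.252
```

Call:
move_arm(rows="0 0 0 0 0 0 0;0 0 0 0 0 0 0;0 0 0 0 0 0 0;0 0 0 0 0 0 0")

```text
time_s: 27.75
eef_pos: [0.545, 0.2343, 0.31]
eef_rot: [0.002, 0.999, 0.035, -0.0]
wrist_force: [0.6, -10.6, -1.8]
opening: 0.247
```

Call:
move_arm(rows="0 0 0 0 0 0 0;0 0 0 0 0 0 0;0 0 0 0 0 0 0;0 0 0 0 0 0 0;0 0 0 0 0 0 0;0 0 0 0 0 0 0")

```text
time_s: 28.35
eef_pos: [0.545, 0.2343, 0.3101]
eef_rot: [0.002, 0.999, 0.035, -0.0]
wrist_force: [-1.2, -10.9, -1.2]
opening: 0.251
```

Push held steady at 10.5–10.9 N for more than 1.3 s. Now I lower the last bit so the weight rests on the rail, ease the push, and let go.

Call:
move_arm(rows="0 0 0.05 0 0 0 0;0 0 0.05 0 0 0 0;0 0 0 0 0 0 0")

```text
time_s: 28.65
eef_pos: [0.5451, 0.2344, 0.3097]
eef_rot: [0.002, 0.999, 0.035, 0.0]
wrist_force: [-1.5, -10.3, 1.8]
opening: 0.25
```

Call:
move_arm(rows="0 0.03 0 0 0 0 0;0 0.03 0 0 0 0 0;0 0 0 0 0 0 0")

```text
time_s: 28.95
eef_pos: [0.5451, 0.2342, 0.3097]
eef_rot: [0.001, 0.999, 0.036, 0.0]
wrist_force: [-1.9, -8.7, 1.8]
opening: 0.252
```

Run:
```python
from h import *
p,R,o=tool(); print(p,o['wrist_force'],o['torque'],R[:,2])
```

```text
[0.54510179 0.23418076 0.3096516 ] [-1.92503875 -8.6995533   1.76157638] [-1.66674826  0.31039195 -0.00912968] [ 4.54423129e-04 -2.83292605e-03 -9.99995884e-01]
```

Call:
move_arm(rows="0 0.04 0 0 0 0 0;0 0.03 0.03 0 0 0 0;0 0 0 0 0 0 0")

```text
time_s: 29.25
eef_pos: [0.5452, 0.234, 0.3092]
eef_rot: [0.001, 0.999, 0.036, 0.0]
wrist_force: [-0.1, -6.3, 0.4]
opening: 0.253
```

Call:
move_arm(rows="0 0.03 0.02 0 0 0 0;0 0 0 0 0 0 0")

```text
time_s: 29.45
eef_pos: [0.5452, 0.2339, 0.3091]
eef_rot: [0.001, 0.999, 0.036, 0.0]
wrist_force: [-1.7, -5.7, 1.0]
opening: 0.247
```

Call:
move_arm(rows="0 0 0 0 0 0 0.3;0 0 0 0 0 0 0.35;0 0 0 0 0 0 0.5;0 0 0 0 0 0 0.7;0 0 0 0 0 0 0.8;0 0 0 0 0 0 0.8;0 0 0 0 0 0 0.8")

```text
time_s: 30.15
eef_pos: [0.5449, 0.2347, 0.3084]
eef_rot: [-0.0, 0.999, 0.036, -0.0]
wrist_force: [0.1, 0.2, -0.5]
opening: 0.801
```

Run:
```python
from h import *
p,R,o=tool(); print(p,o['wrist_force'],o['torque'],o['opening'])
im=ctrl.camera('wrist')['color']
s=ctrl.camera('scene')['color']; e=ctrl.camera('side')['color']
cv2.imwrite('pics/g8.png',np.hstack([im[:,200:440],cv2.resize(s[130:210,410:510],(500,400),interpolation=2)]))
```

```text
[0.54488454 0.23467429 0.30836098] [ 0.07183641  0.15464418 -0.49954784] [-0.01756757  0.00933144  0.054915  ] 0.8010676353824411
```

View pics/g8.png

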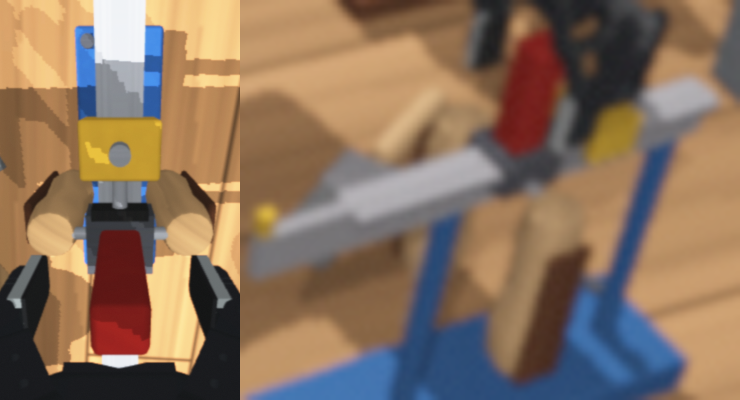

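The fingers are open and clear of the handle, and the saddle front still meets the black pad at (120,212). I retreat straight up.

Call:
move_arm(rows="0 0 -0.5 0 0 0 0.8;0 0 -1 0 0 0 0.8;0 0 -1.5 0 0 0 0.8;0 0 -2 0 0 0 0.8;0 0 -2 0 0 0 0.8;0 0 -2 0 0 0 0.8;0 0 -2 0 0 0 0.8;0 0 -2 0 0 0 0.8;0 0 -1 0 0 0 0.8;0 0 0 0 0 0 0.8;0 0 0 0 0 0 0.8")

```text
time_s: 31.4
eef_pos: [0.5448, 0.2346, 0.4481]
eef_rot: [0.0, 0.999, 0.036, -0.0]
wrist_force: [-0.5, -0.9, -0.2]
opening: 0.8
```

Run:
```python
from h import *
p,R,o=tool(); print(p,o['wrist_force'],o['time_s'])
im=ctrl.camera('wrist')['color']
s=ctrl.camera('scene')['color']
cv2.imwrite('pics/f1.png',np.hstack([cv2.resize(im[60:260,270:370],(300,600),interpolation=2),cv2.resize(s[130:230,410:490],(480,600),interpolation=2)]))
cv2.imwrite('pics/f2.png',s)
```

```text
[0.54475987 0.23461688 0.44811435] [-0.45979266 -0.93254661 -0.22703824] 31.4
```

View pics/f1.png

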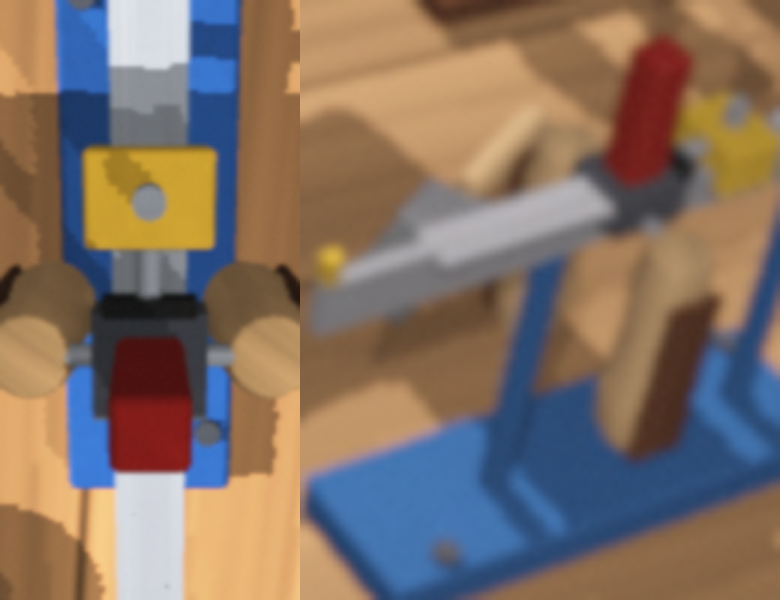

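View pics/f2.png

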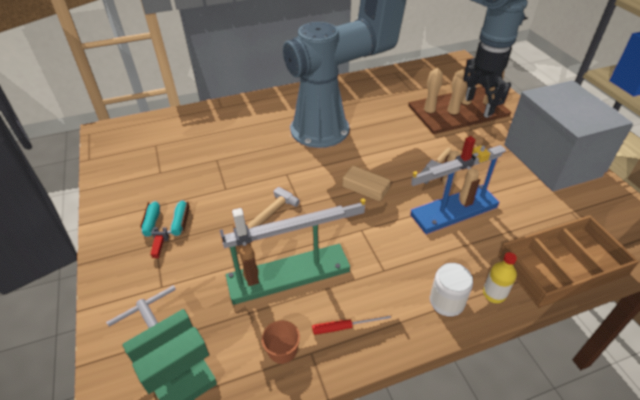

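The red hanger hangs on the blue rail with its saddle against the black pad (crop at (150,305)). The white one is unmoved on the green rail at (240,225), and nothing else has been disturbed. I hand in.

Run:
```python
from bench import ctrl
print(ctrl.hand_in())
```

```text
the job is handed in; nothing more can be done
None
```

The red-handled hanger now hangs on the blue rail against the rubber buffer, let go, and the job is handed in at about 31.5 s of the 72 s allowed.

I gripped it by the handle and slid it along the green rail with its weight borne. I lifted it over both end stops and lowered it onto the bare blue web, where it first touched at a tool height of 0.309 m. I then slid it on and felt the buffer at tool y of about 0.234 m. The push there read 10.3 to 10.9 N for about 1.6 s. I lowered it to rest, eased the push and opened the gripper.

- **Final pictures:** the saddle front is flush with the pad, the hanger sits upright, the gripper is clear above, and the white-handled hanger and turquoise look-alike are where they were.
- **Forces:** no reading between moves went above about 11 N.
- **Disagreement:** once past about 7 N the hanger tipped slightly in the grip and part of its weight came onto the rail. The force at the pad may therefore have been a little below the reading. It settled flat before release.

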